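# Set the voltage regulator's knob to its working mark and lock it

### The arm

A 6-joint arm with a two-finger parallel gripper is mounted at the origin on the work surface. World frame = base frame: x ahead of the robot, y to its left, z up, the work surface at z = 0. Lengths are in m, angles in degrees, forces in N, time in s.
With the tool pointing down it reaches from about 0.4 to 0.825 m from the base axis. Payload 7 kg.
Tool frame: the origin (TCP) lies at the very end of the fingers, on their centre line; the grasp point (between the pads) lies 19 mm behind it (grasp_offset is the x of the grasp point in the tool frame, in m); x points along the fingers, y is the direction in which the jaws open and shut, and the axes are right-handed (so a half turn about x gives the same grasp; the last joint's range is limited). The gripper opens to 88 mm and grips with 3 to 60 N. Pads are 19 mm wide; open, the fingers measure 130 mm over their backs; the gripper's body (78 mm by 193 mm) begins 47 mm behind the grasp point.
Start: joints at [-58.952, 20.546, 0.682, 0, -70.136, -16.507], TCP at [0.169, -0.653, 0.227] pointing down, gripper open.
Joint ranges: [-176.03, 176.03], [-82.01, 121.73], [-58.28, 71.71], [-173.87, 95.51], [-174.79, -0.11], [-173.66, 173.66]. Speed limits (degrees/s): [136.94, 136.94, 172.46, 180, 180, 180].

### API

Orientations are given as [roll, pitch, yaw] about the fixed x, y, z axes, in that order (R = Rz(yaw) Ry(pitch) Rx(roll)).
In Python, from plant import get_obs, snapshot, close_job, grasp_offset gives the robot as it stands.
- The arm moves only by the tool carry_out, never from a script. Its argument "series" is a list that holds one entry, the list of rows, each a list of 6 numbers: the shift along the tool's x, y, z in mm, then the turn, a rotation vector about the tool's x, y, z in degrees. A call has 1 to 10 rows; each row is the pose to reach, as a shift and turn from the pose commanded when the call began, along the tool's axes at that moment; what a row does not reach only later rows make up. A row lasts 1/8 s, in which the tool goes at most 62.5 mm and 10.7 degrees, less where a joint would pass 70% of its speed; a pose out of reach is approached as far as the arm can. A call with a gripper value outside its range is refused whole. "hand" is the gripper's target within -1 to 1 (shut at 1, half-way at 0, fully open at -1), set as the call begins (left out, the last holds). The fingers move at their own pace and stop on an object; the grip force is fixed at half the most. Time passes only in rows, so rows that repeat a pose let the fingers close. It gives the time, the measured TCP pose, the force and the opening at its end, in the units of the state.
- get_obs(): the state, without advancing time (a new reading comes with each control period).
- snapshot(name): name is "scene" or "top" or "wrist"; returns a dict with "color" (400x640x3 uint8, red, green, blue), "fx", "fy", "cx", "cy" (pixels), "dist_coeffs" ([k1, k2, p1, p2, k3] as OpenCV has them; the pictures are not rectified), "eye" and "attitude" of the camera in the world. Camera axes: x right, y down, z forward; pixel columns grow to the right and rows downward; lengths in m; the calibration is good to about 2 mm. A picture is of the moment at which its call begins. There is no depth.
- close_job(): hands the job in, once; it reports no verdict.
The state is a dict: "clock": time; "joint_pos": joint angles; "qvel": joint speeds; "tau": joint torques, N m; "tool_pos": TCP position; "orientation": TCP orientation; "force": force on the tool from outside, world axes, zero at the start; "moment": the same for the moment, N m; "opening": finger opening in m.
Only numpy, scipy, OpenCV 4.12 (cv2) and the standard library are available. Lean on these libraries where they do the work, as an engineer would, in place of code of your own. Each camera call takes 0.05 s, during which the arm holds its last target.

### The job

The voltage regulator on the side table has been left set too low and its lock ring is slack. Turn the knob up until its white line points at the heavy working mark on the dial, then turn the separate lock ring under the knob clockwise until it is firmly tight, by feel and without forcing it, so that the knob stays on the mark. Let go, and leave the other things on the table as they are.

Things in the scene. Friction and masses are not known exactly. Their poses are not given: they have to be found in the camera images.
- regulator: Hand-set mains voltage regulator (variable transformer): grey steel box, heavy, cannot shift; deck 125 mm above the table. Origin on the table straight below the knob's axis; the box reaches from 83 mm on its -x side to 153 mm on its +x side and 85 mm to either y side (handles 104 mm). A flat switch, lamp and fuse holder (up to 10 mm high) sit on the deck, 92 to 138 mm from the axis on the +x side.
- dial_centre (a point): Centre of the flat round aluminium dial plate on the deck, 160 mm wide, top 128 mm above the table, with black ticks over 270 degrees. On this upright axis stand, from below: brass bush, lock ring, bare shaft, knob.
- set_mark (a point): The working mark on the dial plate, 58 mm from the axis: the one heavy bar with a diamond end, longer and thicker than all other ticks. The knob is right when its white line points at it.
- knob: The knob (this frame does not turn with it): round, ribbed, black, 46 mm in diameter, 22 mm high, a white line on its top from the middle to the rim and down the rim. Origin on the axis at mid height, 47 mm above the dial plate; top 58 mm above the plate. It takes about 0.35 N m to turn, evenly, and stays where it is left.
- knob_turn (a joint): Turn of the knob in rad, growing clockwise seen from above: 0 with the white line at the first tick, 4.71 at the last tick (end stops at both), ticks every 0.393; the working mark is at 3.14. It starts 0.6 to 1.9 short of the mark.
- lock_ring: The lock ring (this frame does not turn with it): a separate round dark steel ring with ribbed rim, 64 mm in diameter, 16 mm high, below the knob; origin on the axis at mid height, 17 mm above the dial plate. Its underside is 9 mm above the plate, its top 11 mm below the knob. Slack at the start; clockwise from above tightens it.
- ring_grip (a point): The lock ring's origin. Its feel: clockwise it runs with 0.05 N m drag for 0.3 to 1.7 rad (unknown), then meets the shaft's collar and the turning torque climbs about 0.55 N m per rad. Tight from 0.21 N m (15 N of pinch), best 0.29, forced from 0.39 (32 N); above that it also carries the knob off its mark. It stays when let go. At a stop the rub relaxes: nudge on by 0.01 rad to read it.
- ashtray: Glass ashtray, round, 136 mm wide, 36 mm high; loose, a bystander. Origin: centre of its underside.
- remote_holder: Wooden remote-control holder, 90 x 170 x 85 mm, two remotes stand in it up to 173 mm high; loose, a bystander. Origin: centre of its underside.
- vase: Ceramic vase, 110 mm wide, with flowers up to 310 mm high; loose, a bystander. Origin: centre of its underside.
- lighter_case: Black plastic lighter case with a press button, 95 x 62 x 26 mm, lies near the regulator; loose, a bystander. Origin: centre of its underside.
- bell: Small steel hand bell, 60 mm wide at the mouth, 87 mm high, stands near the regulator; loose, a bystander. Origin: centre of its underside.
- coasters: Round wooden coaster, 92 mm wide, 12 mm thick; loose, a bystander. Origin: centre of its underside.
- spare_remote: Remote control lying flat, 150 x 42 x 18 mm; loose, a bystander. Origin: centre of its underside.

How it is judged (in metres and radians):
On the way, in this order (a step that is already met when the one before it is completed fails the run):
1. the knob's line stands at the working mark (within 0.09 rad) while the lock ring is still slack (value of joint knob_turn between 3.0516 and 3.2316 rad and contact force between lock_ring and knob below 5 N), for 0.2 s.
2. the lock ring is tight (pinches the shaft collar with more than 15 N) and the knob is on the mark (value of joint knob_turn between 3.0516 and 3.2316 rad and contact force between lock_ring and knob above 15 N), for 0.2 s.
At the end, for the whole second after the job is handed in: The knob rests with its line within 0.09 rad (5 degrees, a quarter of a scale division) of the working mark, and the lock ring is tight: it keeps pinching the shaft collar with more than 15 N (never over 32 N) (all of step 2 and velocity of joint knob_turn between -0.05 and 0.05 rad/s); the robot touches nothing.
It fails at once if the lock ring is overtightened (pinches the shaft collar with more than 32 N) (contact force between lock_ring and knob above 32 N).
It fails at once if the lighter case or the bell is moved by more than 20 mm or tipped (distance of any of lighter_case, bell from where it was at the start of the episode above 0.02 m or angle between any of lighter_case, bell's own z axis and vertical above 0.3 rad).
It fails at once if the ashtray or the vase is moved by more than 20 mm or tipped (distance of any of ashtray, vase from where it was at the start of the episode above 0.02 m or angle between any of ashtray, vase's own z axis and vertical above 0.3 rad).
It fails at once if the remote holder, the loose remote or the coaster is moved by more than 20 mm or tipped (distance of any of remote_holder, spare_remote, coasters from where it was at the start of the episode above 0.02 m or angle between any of remote_holder, spare_remote, coasters's own z axis and vertical above 0.3 rad).
It also fails if it takes over 72 s, if anything falls off the work surface, if the arm or the gripper's body presses on something with over 40 N, if the wrist force passes 120 N, or if a joint passes its speed limit or range.

## Working session

There is one attempt and no reset: what is moved stays moved. The work goes in short steps, Python scripts to look and compute and a tool call to move; the robot and the scene stay as the last step left them, time stands still between calls to the robot, and variables do not carry over. Pictures are saved under pics/ and viewed, and the job is handed in when it is done.

Besides the shell and the picture viewer there is one more tool, called after ">>>" as name([rows], argument=value, ...), one row to a line, values as JSON. carry_out: Moves the arm, as the interface text tells. Its arguments: {"type":"object","properties":{"series":{"type":"array","items":{"type":"array","items":{"type":"array","items":{"type":"number"}}}},"hand":{"type":"number"}},"required":["series"]}

```bash
ls; mkdir -p pics; python3 - <<'E'
from plant import get_obs, snapshot, grasp_offset
import cv2, numpy as np
print(grasp_offset); o=get_obs(); print(o)
for n in ["scene","top","wrist"]:
    s=snapshot(n); cv2.imwrite(f"pics/{n}0.png",s["color"][:,:,::-1])
    print(n,{k:(np.round(v,4).tolist() if not isinstance(v,float) else v) for k,v in s.items() if k!="color"})
E
```

```text
pics
-0.0188
{'clock': 0.0, 'joint_pos': array([-5.89510068e+01,  2.05908076e+01,  6.33384257e-01, -1.90779824e-02,
       -7.01350426e+01, -1.65057466e+01]), 'qvel': array([-0.00415125,  0.0887195 , -0.00474352,  0.10165255,  0.01177529,
        0.03197401]), 'tau': array([-1.81423053e-03, -5.82722962e+01,  2.93051845e+01,  6.99702144e+00,
        6.79300865e-03, -1.65119905e-04]), 'tool_pos': array([ 0.16933281, -0.65291306,  0.22563008]), 'orientation': array([ 95.53050275,  89.9058103 , 110.06725216]), 'force': array([ 0.84152763, -0.66054953,  0.32590271]), 'moment': array([ 0.0052804 , -0.04756085, -0.06585051]), 'opening': 0.0876205486191866}
scene {'fx': 520.3823335769051, 'fy': 520.3823335769051, 'cx': 319.13020480373785, 'cy': 196.8549755464076, 'dist_coeffs': [-0.1506, 0.0, 0.0, 0.0, 0.0], 'eye': [0.9672, -0.7234, 1.3583], 'attitude': [-145.3739, -0.0608, 30.7209]}
top {'fx': 516.477497829847, 'fy': 516.477497829847, 'cx': 317.5628457492943, 'cy': 197.25722679018685, 'dist_coeffs': [0.0077, 0.0, 0.0, 0.0, 0.0], 'eye': [0.4365, 0.0193, 1.4511], 'attitude': [-176.9479, -1.3726, -89.6812]}
wrist {'fx': 349.9972481543308, 'fy': 349.9972481543308, 'cx': 315.5672784433432, 'cy': 203.16206010234703, 'dist_coeffs': [-0.0424, 0.0, 0.0, 0.0, 0.0], 'eye': [0.0892, -0.6733, 0.3847], 'attitude': [162.3287, -0.1121, 104.525]}
```

View pics/scene0.png

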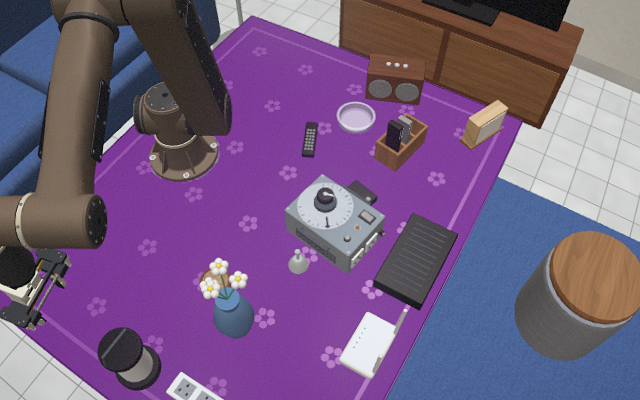

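View pics/top0.png

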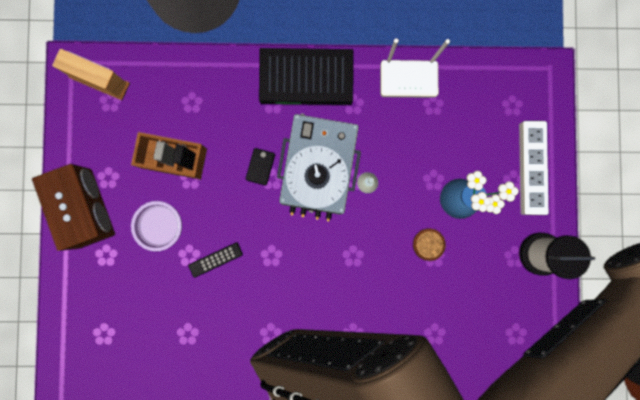

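View pics/wrist0.png

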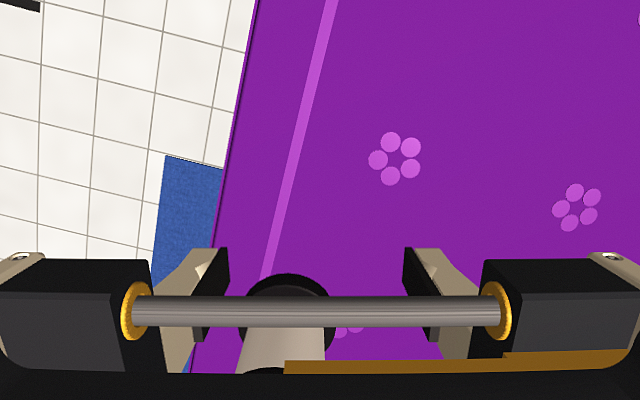

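The scene and top pictures show the regulator with its knob near (317,175) in the top view. The white line points up and a little left, and the heavy mark is at about (336,163). The bell is at (367,183), the lighter case at (260,166) and the vase at (460,197).

```bash
cat > h.py <<'E'
from plant import get_obs, snapshot
import cv2, numpy as np
from scipy.spatial.transform import Rotation as R
def rot(a): return R.from_euler('xyz',a,degrees=True).as_matrix()
def K(s): return np.array([[s['fx'],0,s['cx']],[0,s['fy'],s['cy']],[0,0,1.]])
def ray(s,uv):
    p=cv2.undistortPoints(np.array(uv,float).reshape(-1,1,2),K(s),np.array(s['dist_coeffs'],float)).reshape(-1,2)
    d=np.c_[p,np.ones(len(p))]@rot(s['attitude']).T
    return np.array(s['eye']),d/np.linalg.norm(d,axis=1)[:,None]
def onplane(s,uv,z):
    e,d=ray(s,uv); return e+d*((z-e[2])/d[:,2])[:,None]
def proj(s,P):
    M=rot(s['attitude']).T; rv=cv2.Rodrigues(M)[0]; t=-M@np.array(s['eye'])
    return cv2.projectPoints(np.array(P,float).reshape(-1,1,3),rv,t,K(s),np.array(s['dist_coeffs'],float))[0].reshape(-1,2)
def tri(l):
    A=np.zeros((3,3));b=np.zeros(3)
    for s,uv in l:
        e,d=ray(s,[uv]);d=d[0];Q=np.eye(3)-np.outer(d,d);A+=Q;b+=Q@e
    p=np.linalg.solve(A,b)
    res=[np.linalg.norm(np.cross(p-ray(s,[uv])[0],ray(s,[uv])[1][0])) for s,uv in l]
    return p,res
E
python3 - <<'E'
from h import *
for n,(x0,y0,x1,y1) in dict(top=(270,110,390,220),scene=(270,165,400,275)).items():
    s=snapshot(n); c=s['color'][y0:y1,x0:x1,::-1]
    cv2.imwrite(f'pics/{n}1.png',cv2.resize(c,None,fx=5,fy=5,interpolation=cv2.INTER_CUBIC))
    # rough dial
    if n=='top': print(onplane(s,[(317,175)],.128))
E
```

```text
[[ 0.5645698  -0.01021552  0.128     ]]
```

View pics/top1.png

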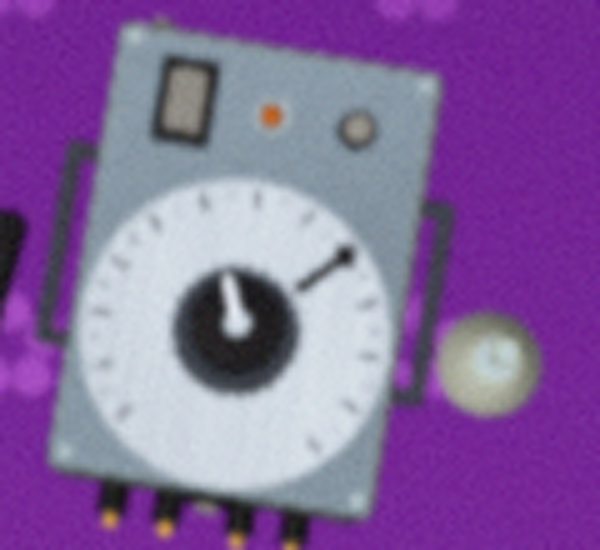

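View pics/scene1.png

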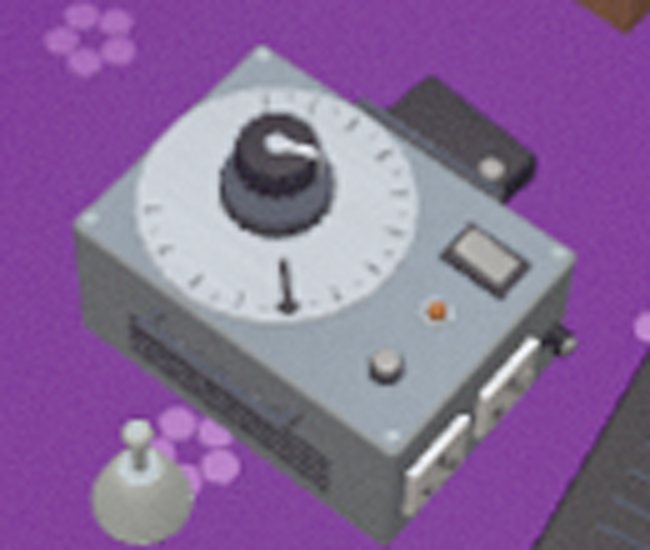

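In the top crop, the line runs from (237,323) to (228,275) and the mark's diamond is at (347,256). The scene crop shows the knob standing above the lock ring, with the mark at (288,307). Next I'll fit the dial in both views and triangulate.

```bash
python3 - <<'E'
from h import *
S={};C={}
for n,(x0,y0,x1,y1) in dict(top=(270,110,390,220),scene=(270,165,400,275)).items():
    s=snapshot(n); S[n]=s
    c=cv2.resize(s['color'][y0:y1,x0:x1],None,fx=4,fy=4,interpolation=cv2.INTER_CUBIC)
    g=cv2.cvtColor(c,cv2.COLOR_RGB2HSV)
    m=((g[:,:,2]>(198 if n=='top' else 185))&(g[:,:,1]<50)).astype(np.uint8)
    m=cv2.morphologyEx(m,cv2.MORPH_OPEN,np.ones((9,9)))
    cs,_=cv2.findContours(m,cv2.RETR_EXTERNAL,cv2.CHAIN_APPROX_NONE)
    k=cv2.convexHull(max(cs,key=cv2.contourArea))
    # convert contour to plane pts and fit circle
    px=(k.reshape(-1,2)+.5)/4-.5+[x0,y0]
    e=cv2.fitEllipse(k); print(n,e)
    P=onplane(S[n],px,.128)[:,:2]
    A=np.c_[2*P,np.ones(len(P))]; x=np.linalg.lstsq(A,(P**2).sum(1),rcond=None)[0]
    print(' centre on plane',x[:2],'R',np.sqrt(x[2]+x[0]**2+x[1]**2))
    C[n]=proj(S[n],[[x[0],x[1],.128]])[0]
    print(C[n])
    d=c.copy(); cv2.ellipse(d,e,(255,0,0),1); cv2.imwrite(f'pics/{n}2.png',d[:,:,::-1])
print('dial tri',tri([(S[n],C[n]) for n in S]))
f=lambda u,o:(np.array(u)+.5)/5-.5+o
T=np.array([270,110]);Sc=np.array([270,165])
print('mark',tri([(S['top'],f((347,256),T)),(S['scene'],f((288,307),Sc))]))
print('line tip',tri([(S['top'],f((228,275),T)),(S['scene'],f((317,153),Sc))]))
print('knob mid',tri([(S['top'],f((237,325),T)),(S['scene'],f((277,143),Sc))]))
E
```

```text
top ((187.37521362304688, 267.1649169921875), (247.2507781982422, 248.1543731689453), 118.3966064453125)
 centre on plane [ 0.56115365 -0.00898256] R 0.07977322548210465
[316.51321433 176.31970866]
scene ((220.9462890625, 163.36422729492188), (188.042236328125, 227.9549102783203), 91.33287811279297)
 centre on plane [ 0.56226756 -0.00745205] R 0.08066131429726349
[324.86547832 204.74585915]
dial tri (array([ 0.56181507, -0.00845478,  0.12878515]), [np.float64(0.000893599693033726), np.float64(0.0008935996930336729)])
mark (array([ 0.60271462, -0.06605297,  0.12824932]), [np.float64(0.0011905252378917395), np.float64(0.001190525237891921)])
line tip (array([ 0.58481567, -0.00402656,  0.18781285]), [np.float64(0.000497567967086727), np.float64(0.0004975679670866306)])
knob mid (array([ 0.56105516, -0.00822985,  0.1850534 ]), [np.float64(0.0012371901131362157), np.float64(0.0012371901131362697)])
```

```bash
cat >> h.py <<'E'
AX=np.array([.5615,-.0083])
def rel(pos,jaw=None,o=None):
    """delta in tool axes from measured pose to world pos, tool down, jaw axis (tool y) at angle jaw deg in world"""
    o=o or get_obs(); M=rot(o['orientation'])
    d=M.T@(np.array(pos)-o['tool_pos'])*1000
    x=np.array([0,0,-1.]); a=np.radians(jaw); y=np.array([np.cos(a),np.sin(a),0]); T=np.c_[x,y,np.cross(x,y)]
    rv=R.from_matrix(M.T@T).as_rotvec(degrees=True)
    return np.round(d,1),np.round(rv,2)
def st():
    o=get_obs(); M=rot(o['orientation'])
    print('t%.2f'%o['clock'],'tcp',np.round(o['tool_pos'],4),'jaw %.2f'%np.degrees(np.arctan2(M[1,1],M[0,1])),'tilt %.2f'%np.degrees(np.arccos(-M[2,0])),'q',np.round(o['joint_pos'],1),'F',np.round(o['force'],2),'M',np.round(o['moment'],3),'op %.4f'%o['opening'])
E
python3 - <<'E'
from h import *
st()
s=snapshot('top'); print('vase',onplane(s,[(460,197)],.12),'flower',onplane(s,[(508,190),(476,181)],.3))
E
```

```text
t0.35 tcp [ 0.1694 -0.6532  0.2263] jaw 104.54 tilt 0.02 q [-58.9  20.6   0.7  -0.  -70.1 -16.5] F [ 0.28  0.61 -0.25] M [-0.007  0.052 -0.021] op 0.0878
vase [[ 0.51088204 -0.38224255  0.12      ]] flower [[ 0.51735705 -0.43677654  0.3       ]
 [ 0.5371497  -0.36449681  0.3       ]]
```

>>> carry_out([
  [[-60,0,0,0,0,0],[-120,0,0,0,0,0],[-180,0,0,0,0,0],[-220,0,0,0,0,0],[-220,0,0,0,0,0],[-220,0,0,0,0,0]],
], hand=-1)

```text
clock: 1.15
tool_pos: [0.1696, -0.6531, 0.4458]
orientation: [69.9, 89.9, 84.5]
force: [1.4, -0.3, -0.5]
opening: 0.0876
```

```bash
python3 - <<'E'
from h import *
st()
for j in (0,45,90,135,180,-45,-90,-135): print(j,rel([*AX,.45],j))
E
```

```text
t1.15 tcp [ 0.1696 -0.6531  0.4458] jaw 104.55 tilt 0.05 q [-59.   18.1  24.7  -0.  -96.6 -16.5] F [ 1.37 -0.33 -0.47] M [-0.05  -0.023  0.043] op 0.0876
0 (array([ -3.5, 525.7, 541.3]), array([ 1.0455e+02, -3.0000e-02, -5.0000e-02]))
45 (array([ -3.5, 525.7, 541.3]), array([ 5.955e+01, -1.000e-02, -6.000e-02]))
90 (array([ -3.5, 525.7, 541.3]), array([ 1.455e+01,  1.000e-02, -5.000e-02]))
135 (array([ -3.5, 525.7, 541.3]), array([-3.045e+01,  3.000e-02, -5.000e-02]))
180 (array([ -3.5, 525.7, 541.3]), array([-7.545e+01,  5.000e-02, -3.000e-02]))
-45 (array([ -3.5, 525.7, 541.3]), array([ 1.4955e+02, -6.0000e-02, -4.0000e-02]))
-90 (array([ -3.5, 525.7, 541.3]), array([-1.6545e+02,  8.0000e-02,  2.0000e-02]))
-135 (array([ -3.5, 525.7, 541.3]), array([-1.2045e+02,  7.0000e-02, -1.0000e-02]))
```

>>> carry_out([
  [[0,52,53,-3,0,0],[0,95,97,-6,0,0],[0,138,142,-9,0,0],[0,181,186,-12,0,0],[0,224,230,-15,0,0],[0,267,275,-18,0,0],[0,310,319,-21,0,0],[0,353,363,-24,0,0],[0,396,407,-27,0,0],[0,430,442,-30,0,0]],
])

```text
clock: 2.4
tool_pos: [0.4896, -0.1239, 0.4453]
orientation: [132.8, 89.9, 177.4]
force: [1.7, -0.7, 0.4]
opening: 0.0876
```

```bash
python3 - <<'E'
from h import *
st()
print(rel([*AX,.36],135))
E
```

```text
t2.40 tcp [ 0.4896 -0.1239  0.4453] jaw 134.69 tilt 0.11 q [  8.1   0.5   3.3  -0.  -93.  -53.4] F [ 1.7  -0.66  0.38] M [-0.049 -0.052 -0.041] op 0.0876
(array([ 85.1,  31.5, 132.5]), array([-0.3 , -0.08, -0.08]))
```

>>> carry_out([
  [[30,12,50,0,0,0],[60,23,95,0,0,0],[85,32,132.5,0,0,0],[85,32,132.5,0,0,0],[85,32,132.5,0,0,0],[85,32,132.5,0,0,0]],
])

```text
clock: 3.15
tool_pos: [0.5611, -0.0111, 0.3622]
orientation: [-40.4, 89.9, 4.1]
force: [0.9, -0.1, 0.7]
opening: 0.0878
```

```bash
python3 - <<'E'
from h import *
st()
for n in ['wrist','top']:
    s=snapshot(n); cv2.imwrite(f'pics/{n}3.png',s['color'][:,:,::-1]); print(proj(s,[[*AX,.128],[*AX,.186]]), s['eye'])
E
```

```text
t3.15 tcp [ 0.5611 -0.0111  0.3622] jaw 134.50 tilt 0.05 q [ 18.9   6.4  -0.6   0.  -83.  -64.4] F [ 0.89 -0.11  0.75] M [ 0.031  0.039 -0.027] op 0.0878
[[316.53848233 168.98703158]
 [316.69315905 181.43017405]] [ 0.50185231 -0.06843865  0.52109307]
[[316.24862629 176.1834397 ]
 [316.75360725 173.96758198]] [0.43650877 0.01932797 1.45113195]
```

View pics/wrist3.png

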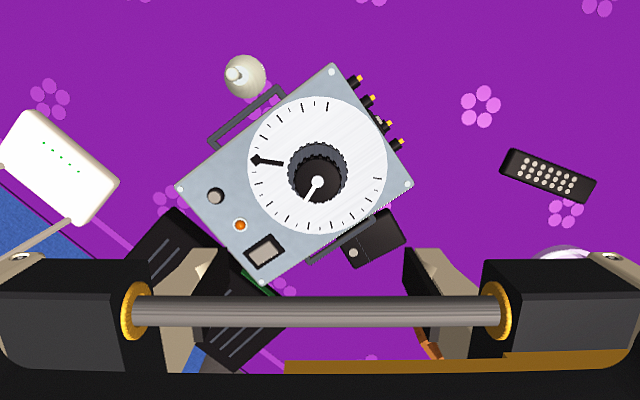

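The wrist view shows the whole dial. The knob top is at about (318,182) with the line tip at (309,200), and the mark's diamond is at (254,160).

```bash
cat >> h.py <<'E'
def circ(P):
    x=np.linalg.lstsq(np.c_[2*P,np.ones(len(P))],(P**2).sum(1),rcond=None)[0]
    return x[:2],np.sqrt(x[2]+x[0]**2+x[1]**2)
def meas(s,name,axis=AX,save=True):
    """wrist view: dial circle, mark and line angles (deg, world)"""
    c=cv2.cvtColor(s['color'],cv2.COLOR_RGB2HSV); V=c[:,:,2].astype(int);Sa=c[:,:,1].astype(int)
    h,w=V.shape; uu,vv=np.meshgrid(np.arange(w),np.arange(h)); px=np.c_[uu.ravel(),vv.ravel()]
    Pd=onplane(s,px,.128)[:,:2].reshape(h,w,2); rd=np.linalg.norm(Pd-axis,axis=2)
    Pk=onplane(s,px,.186)[:,:2].reshape(h,w,2); rk=np.linalg.norm(Pk-axis,axis=2)
    m=((V>205)&(Sa<25)&(rd<.09)).astype(np.uint8)
    m=cv2.morphologyEx(m,cv2.MORPH_OPEN,np.ones((3,3)))
    cs,_=cv2.findContours(m,cv2.RETR_EXTERNAL,cv2.CHAIN_APPROX_NONE)
    k=cv2.convexHull(max(cs,key=cv2.contourArea)).reshape(-1,2)
    cen,r=circ(Pd[k[:,1],k[:,0]]); print('dial',cen,'R',r)
    b=(V<90)&(rd>.046)&(rd<.074)&(rk>.03); n,l,stt,_=cv2.connectedComponentsWithStats(b.astype(np.uint8))
    i=1+np.argmax(stt[1:,4]); q=Pd[l==i]-axis; mk=np.degrees(np.arctan2(*q.mean(0)[::-1])); print('mark',mk,'r',np.linalg.norm(q,axis=1).min(),np.linalg.norm(q,axis=1).max(),stt[i,4])
    wl=(V>150)&(Sa<60)&(rk<.0215); n,l,stt,_=cv2.connectedComponentsWithStats(wl.astype(np.uint8))
    i=1+np.argmax(stt[1:,4]); q=Pk[l==i]; far=q[np.linalg.norm(q-axis,axis=1)>.009]
    ln=np.degrees(np.arctan2(*(far.mean(0)-axis)[::-1])); print('line',ln,'n',len(q),len(far),'to go cw',ln-mk)
    # principal direction
    e=np.linalg.svd(far-far.mean(0))[2][0]; e*=np.sign(e@(far.mean(0)-axis)); print('line pca',np.degrees(np.arctan2(e[1],e[0])))
    kb=(V<60)&(rk<.03); 
    return ln,mk
E
python3 - <<'E'
from h import *
s=snapshot('wrist'); meas(s,'a')
t=snapshot('top')
# triangulate knob hub between wrist and top
g=cv2.cvtColor(s['color'],cv2.COLOR_RGB2GRAY)
cv2.imwrite('pics/w4.png',cv2.resize(s['color'][90:240,235:400,::-1],None,fx=4,fy=4,interpolation=cv2.INTER_CUBIC))
print(rel([*AX,.30],135))
E
```

```text
dial [ 0.56107742 -0.00802695] R 0.08037274756379935
mark -54.561136960780715 r 0.046612407389911695 0.07342172659429178 137
line 14.25589694138183 n 189 55 to go cw 68.81703390216255
line pca 10.596828847992306
(array([62.2,  1.7,  2. ]), array([-0.51,  0.06,  0.03]))
```

View pics/w4.png

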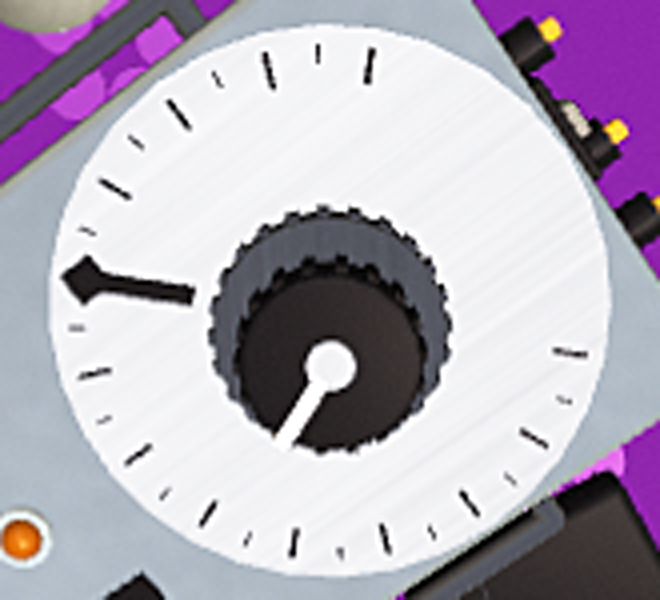

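```bash
python3 - <<'E'
from h import *
s=snapshot('wrist'); t=snapshot('top')
f=lambda u:((np.array(u)+.5)/4-.5+[235,90])
P=onplane(s,[f((330,366)),f((287,441))],.186)[:,:2]; D=onplane(s,[f((328,301)),f((82,279)),f((192,295))],.128)[:,:2]
an=lambda v:np.degrees(np.arctan2(v[1],v[0]))
print('hub',P[0],'line',an(P[1]-P[0]),'len',np.linalg.norm(P[1]-P[0]),'mark',an(D[1]-D[2]),an(D[1]-AX),an(D[2]-AX))
print('hub tri',tri([(s,f((330,366))),(t,((237+.5)/5-.5+270,(324+.5)/5-.5+110))]))
E
```

```text
hub [ 0.56106593 -0.00802246] line 15.426107388394003 len 0.022132149001081847 mark -54.00953128729642 -54.459757761477604 -54.82269382846627
hub tri (array([ 0.5600845 , -0.00885134,  0.19085447]), [np.float64(0.0001309963080420159), np.float64(0.00013099630804220142)])
```

```bash
sed -i 's/^AX=.*/AX=np.array([.5611,-.0082])/' h.py; python3 - <<'E'
from h import *
st(); print(rel([*AX,.158],135))
E
```

```text
t3.45 tcp [ 0.5612 -0.0108  0.362 ] jaw 134.51 tilt 0.04 q [ 18.9   6.4  -0.6  -0.  -82.9 -64.4] F [ 0.18 -0.12 -0.87] M [ 0.031  0.043 -0.   ] op 0.0876
(array([204. ,   2. ,   1.6]), array([-0.49,  0.04,  0.02]))
```

>>> carry_out([
  [[50,2,1.6,0,0,0],[100,2,1.6,0,0,0],[140,2,1.6,0,0,0],[160,2,1.6,0,0,0],[175,2,1.6,0,0,0],[190,2,1.6,0,0,0],[204,2,1.6,0,0,0],[204,2,1.6,0,0,0],[204,2,1.6,0,0,0]],
])

```text
clock: 4.58
tool_pos: [0.5615, -0.0078, 0.1581]
orientation: [-42.6, 90.0, 1.9]
force: [0.8, -0.2, 0.1]
opening: 0.0875
```

```bash
python3 - <<'E'
from h import *
st(); print(rel([*AX,.158],135))
s=snapshot('wrist'); cv2.imwrite('pics/w5.png',s['color'][:,:,::-1])
E
```

```text
t4.58 tcp [ 0.5615 -0.0078  0.1581] jaw 134.55 tilt 0.04 q [ 19.2  13.1 -19.4   0.  -57.5 -64.6] F [ 0.77 -0.23  0.06] M [0.016 0.028 0.032] op 0.0875
(array([ 0.1, -0. , -0.5]), array([-0.45,  0.03,  0.03]))
```

View pics/w5.png

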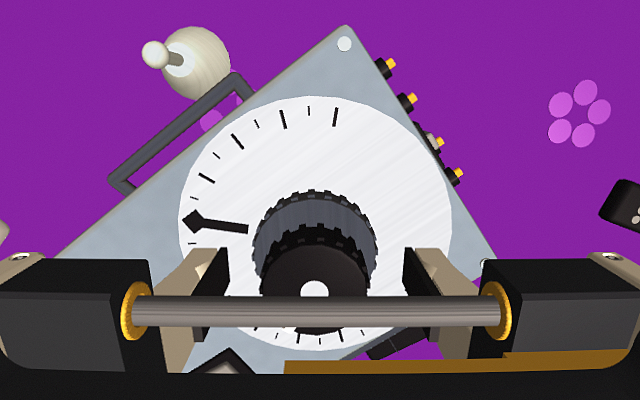

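The knob sits centred between the open fingers, with its hub at about (314,290), so I'll close on it.

>>> carry_out([
  [[0,0,0,0,0,0],[0,0,0,0,0,0],[0,0,0,0,0,0],[0,0,0,0,0,0],[0,0,0,0,0,0],[0,0,0,0,0,0],[0,0,0,0,0,0],[0,0,0,0,0,0]],
], hand=1)

```text
clock: 5.62
tool_pos: [0.5617, -0.0084, 0.1577]
orientation: [-82.4, 89.9, -37.8]
force: [3.5, -3.5, -1.7]
opening: 0.0455
```

```bash
python3 - <<'E'
from h import *
st()
E
```

```text
t5.62 tcp [ 0.5617 -0.0084  0.1577] jaw 134.54 tilt 0.07 q [ 19.1  13.1 -19.4   0.1 -57.5 -64.6] F [ 3.52 -3.51 -1.74] M [-1.28  -1.102 -0.022] op 0.0455
```

>>> carry_out([
  [[0,0,0,3,0,0],[0,0,0,8,0,0],[0,0,0,14,0,0],[0,0,0,20,0,0],[0,0,0,26,0,0],[0,0,0,32,0,0],[0,0,0,38,0,0],[0,0,0,44,0,0],[0,0,0,50,0,0],[0,0,0,55,0,0]],
])

```text
clock: 6.88
tool_pos: [0.5619, -0.0091, 0.1577]
orientation: [-47.0, 89.9, -57.6]
force: [3.8, -7.4, -2.4]
opening: 0.0455
```

>>> carry_out([
  [[0,0,0,4,0,0],[0,0,0,7,0,0],[0,0,0,7,0,0],[0,0,0,7,0,0]],
])

```text
clock: 7.38
tool_pos: [0.5619, -0.0092, 0.1577]
orientation: [-40.9, 89.9, -58.3]
force: [4.8, -8.8, -3.1]
opening: 0.0453
```

```bash
python3 - <<'E'
from h import *
st()
s=snapshot('wrist'); cv2.imwrite('pics/w6.png',s['color'][:,:,::-1])
s=snapshot('top');cv2.imwrite('pics/t6.png',cv2.resize(s['color'][110:220,270:390,::-1],None,fx=5,fy=5,interpolation=cv2.INTER_CUBIC))
E
```

```text
t7.38 tcp [ 0.5619 -0.0092  0.1577] jaw 72.56 tilt 0.13 q [ 1.910e+01  1.310e+01 -1.940e+01  1.000e-01 -5.740e+01 -1.266e+02] F [ 4.81 -8.78 -3.08] M [-2.833 -1.817  0.167] op 0.0453
```

View pics/w6.png

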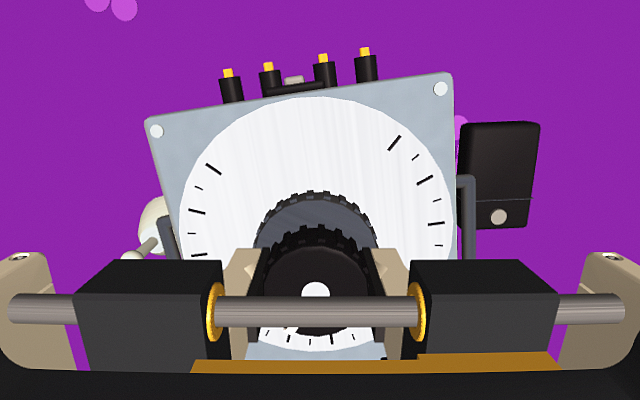

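The fingers hold the knob after 62° of turn and the line is hidden by the gripper. I'll turn the last few degrees, let go and look.

>>> carry_out([
  [[0,0,0,4,0,0],[0,0,0,7.5,0,0],[0,0,0,7.5,0,0],[0,0,0,7.5,0,0]],
])

```text
clock: 7.98
tool_pos: [0.5619, -0.0093, 0.1577]
orientation: [-37.1, 89.9, -62.0]
force: [5.4, -9.0, -4.0]
opening: 0.0454
```

```bash
python3 - <<'E'
from h import *
st()
E
```

```text
t7.97 tcp [ 0.5619 -0.0093  0.1577] jaw 65.05 tilt 0.13 q [ 1.910e+01  1.310e+01 -1.940e+01  1.000e-01 -5.740e+01 -1.341e+02] F [ 5.43 -9.   -3.97] M [-2.961 -1.799  0.11 ] op 0.0454
```

>>> carry_out([
  [[0,0,0,0,0,0],[0,0,0,0,0,0],[0,0,0,0,0,0],[0,0,0,0,0,0],[0,0,0,0,0,0],[0,0,0,0,0,0],[0,0,0,0,0,0]],
], hand=-1)

```text
clock: 8.85
tool_pos: [0.5611, -0.0078, 0.1575]
orientation: [122.9, 90.0, 97.9]
force: [0.2, -0.4, -0.3]
opening: 0.0876
```

>>> carry_out([
  [[-30,0,0,0,0,0],[-80,0,0,0,0,0],[-130,0,0,0,0,0],[-180,0,0,0,0,0],[-200,0,0,0,0,0],[-200,0,0,0,0,0],[-200,0,0,0,0,0]],
])

```text
clock: 9.72
tool_pos: [0.5606, -0.0078, 0.3565]
orientation: [-156.6, 89.9, 178.4]
force: [-0.5, 0.4, -0.8]
opening: 0.0878
```

```bash
python3 - <<'E'
from h import *
st()
s=snapshot('wrist'); a=proj(s,[[*AX,.128]])[0].astype(int); x0,y0=a[0]-82,a[1]-80
print(x0,y0); cv2.imwrite('pics/w7.png',cv2.resize(s['color'][max(y0,0):y0+165,x0:x0+165,::-1],None,fx=4,fy=4,interpolation=cv2.INTER_CUBIC))
meas(s,'')
E
```

```text
t9.72 tcp [ 0.5606 -0.0078  0.3565] jaw 65.04 tilt 0.09 q [  19.2    6.5   -1.2   -0.   -82.4 -134.1] F [-0.46  0.42 -0.77] M [-0.073 -0.018 -0.04 ] op 0.0878
233 89
dial [ 0.56109577 -0.00838826] R 0.08038578253244716
mark -54.34042262798438 r 0.047153945458349604 0.07384412294163367 127
line -56.46045126184297 n 189 57 to go cw -2.1200286338585883
line pca -56.287221110769316
```

View pics/w7.png

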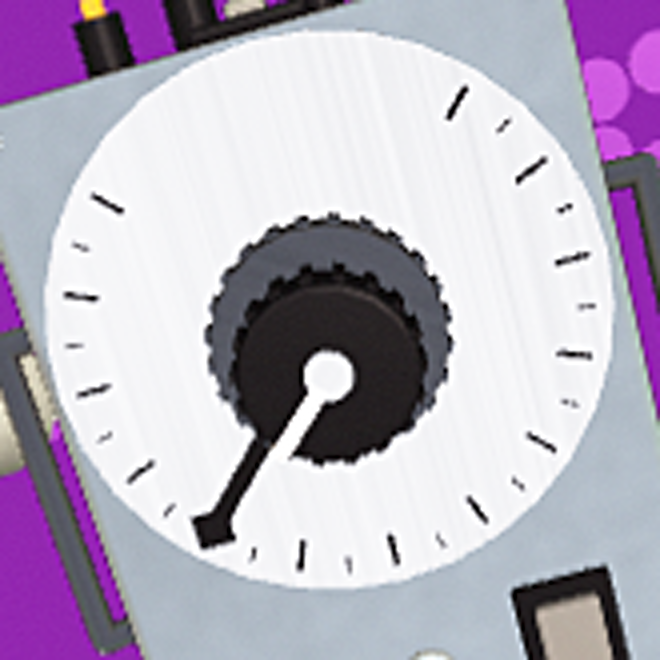

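The line now lies close to the mark: hub (329,376), tip about (291,456), diamond (212,530). It seems slightly past, so I'll measure again relative to the hub.

```bash
python3 - <<'E'
from h import *
s=snapshot('wrist'); f=lambda u:((np.array(u)+.5)/4-.5+[233,89])
an=lambda v:np.degrees(np.arctan2(v[1],v[0]))
c=cv2.cvtColor(s['color'],cv2.COLOR_RGB2HSV)
P=onplane(s,[f((329,376)),f((291,456))],.186)[:,:2]; D=onplane(s,[f((212,530)),f((260,445))],.128)[:,:2]
print('hub',P[0],'line',an(P[1]-P[0]),'mark',an(D[0]-D[1]),an(D[0]-[.5611,-.0084]),an(D[0]-P[0]))
# ticks: centroid angle about dial centre, fit 22.5deg spacing
V=c[:,:,2].astype(int); h,w=V.shape
uu,vv=np.meshgrid(np.arange(w),np.arange(h)); Pd=onplane(s,np.c_[uu.ravel(),vv.ravel()],.128)[:,:2].reshape(h,w,2)
q=Pd-np.array([.5611,-.0084]); r=np.linalg.norm(q,axis=2)
wt=np.clip(215-V,0,200)*((r>.060)&(r<.075))
a=np.degrees(np.arctan2(q[:,:,1],q[:,:,0]))
n,l,stt,ce=cv2.connectedComponentsWithStats(((wt>25)).astype(np.uint8))
for i in range(1,n):
    if stt[i,4]>8:
        m=l==i; v=(q[m]*wt[m][:,None]).sum(0); print(round(an(v),2),stt[i,4],end=' | ')
E
```

```text
hub [ 0.56090063 -0.00829747] line -49.757707419891794 mark -54.03152569732184 -54.515675256967505 -54.43225051196346
125.76 16 | 103.32 16 | -144.27 15 | 80.79 15 | -121.8 16 | 58.33 16 | -99.32 15 | 35.86 14 | -76.81 14 | -54.26 95 | 13.36 13 | -9.22 13 | -31.71 13 |
```

```bash
python3 - <<'E'
from h import *
s=snapshot('wrist')
c=cv2.resize(s['color'][165:225,280:345,::-1],None,fx=10,fy=10,interpolation=cv2.INTER_NEAREST)
for r,z,col in ((.023,.186,(0,255,0)),(.0215,.186,(0,0,255))):
    t=np.linspace(0,2*np.pi,60); p=proj(s,np.c_[AX[0]+r*np.cos(t),AX[1]+r*np.sin(t),0*t+z]); p=((p-[280,165]+.5)*10).astype(int)
    cv2.polylines(c,[p.reshape(-1,1,2)],True,col,1)
cv2.imwrite('pics/w8.png',c)
E
```

```text
(no output)
```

View pics/w8.png

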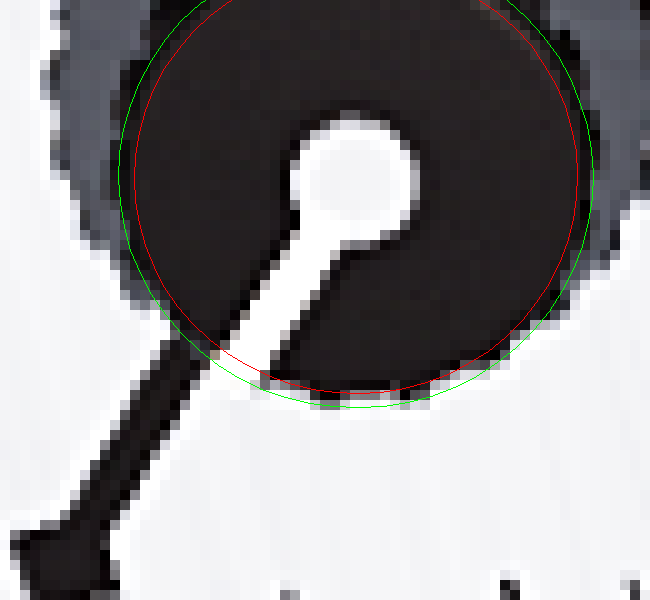

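In this enlargement the line runs from the hub (356,182) to (243,360), about 2 to 2.5° past the bar. That agrees with the mask's -56.4° against -54.3°. It is inside tolerance, but I'll trim it back by 2.2°.

>>> carry_out([
  [[50,-1,2,0,0,0],[100,-1,2,0,0,0],[140,-1,2,0,0,0],[165,-1,2,0,0,0],[185,-1,2,0,0,0],[199,-1,2,0,0,0],[199,-1,2,0,0,0],[199,-1,2,0,0,0]],
])

```text
clock: 10.88
tool_pos: [0.5629, -0.0096, 0.1592]
orientation: [25.4, 89.9, 0.5]
force: [0.1, 0.4, 0.3]
opening: 0.0877
```

```bash
python3 - <<'E'
from h import *
st()
E
```

```text
t10.88 tcp [ 0.5629 -0.0096  0.1592] jaw 65.05 tilt 0.05 q [  19.    13.2  -19.1    0.   -57.7 -133.9] F [0.14 0.36 0.35] M [-0.05  -0.087  0.058] op 0.0877
```

>>> carry_out([
  [[0,0,0,0,0,0],[0,0,0,0,0,0],[0,0,0,0,0,0],[0,0,0,0,0,0],[0,0,0,0,0,0],[0,0,0,0,0,0],[0,0,0,0,0,0]],
], hand=1)

```text
clock: 11.75
tool_pos: [0.5624, -0.0096, 0.1586]
orientation: [-108.2, 90.0, -133.2]
force: [-0.4, -0.1, 1.5]
opening: 0.0451
```

>>> carry_out([
  [[0,0,0,-1.1,0,0],[0,0,0,-2.2,0,0],[0,0,0,-2.2,0,0],[0,0,0,-2.2,0,0]],
])

```text
clock: 12.25
tool_pos: [0.5625, -0.0096, 0.1586]
orientation: [29.0, 90.0, 6.3]
force: [-0.4, -0.6, 1.6]
opening: 0.0451
```

```bash
python3 - <<'E'
from h import *
st()
E
```

```text
t12.25 tcp [ 0.5625 -0.0096  0.1586] jaw 67.24 tilt 0.00 q [  19.    13.2  -19.2    0.   -57.7 -131.7] F [-0.38 -0.65  1.6 ] M [-0.005  0.121 -0.292] op 0.0451
```

>>> carry_out([
  [[0,0,0,0,0,0],[0,0,0,0,0,0],[0,0,0,0,0,0],[0,0,0,0,0,0],[0,0,0,0,0,0],[0,0,0,0,0,0],[0,0,0,0,0,0]],
], hand=-1)

```text
clock: 13.12
tool_pos: [0.5625, -0.0096, 0.1586]
orientation: [52.0, 90.0, 29.2]
force: [0.4, -0.1, 0.3]
opening: 0.0881
```

>>> carry_out([
  [[-30,0,0,0,0,0],[-80,0,0,0,0,0],[-130,0,0,0,0,0],[-180,0,0,0,0,0],[-199,0,0,0,0,0],[-199,0,0,0,0,0],[-199,0,0,0,0,0]],
])

```text
clock: 14.0
tool_pos: [0.562, -0.0096, 0.3565]
orientation: [-158.2, 89.9, 179.0]
force: [0.4, 0.0, 0.4]
opening: 0.0873
```

```bash
python3 - <<'E'
from h import *
st()
s=snapshot('wrist'); meas(s,'')
c=cv2.resize(s['color'][165:225,280:345,::-1],None,fx=10,fy=10,interpolation=cv2.INTER_NEAREST); cv2.imwrite('pics/w9.png',c)
E
```

```text
t14.00 tcp [ 0.562  -0.0096  0.3565] jaw 67.24 tilt 0.08 q [  19.     6.6   -1.    -0.   -82.4 -131.7] F [0.4  0.02 0.37] M [ 0.003 -0.034 -0.029] op 0.0873
dial [ 0.56103333 -0.00831251] R 0.08034826147518795
mark -54.39358518986495 r 0.04691825973191253 0.0739199110287454 129
line -54.8502965353023 n 191 56 to go cw -0.45671134543734837
line pca -55.07821811650971
```

View pics/w9.png

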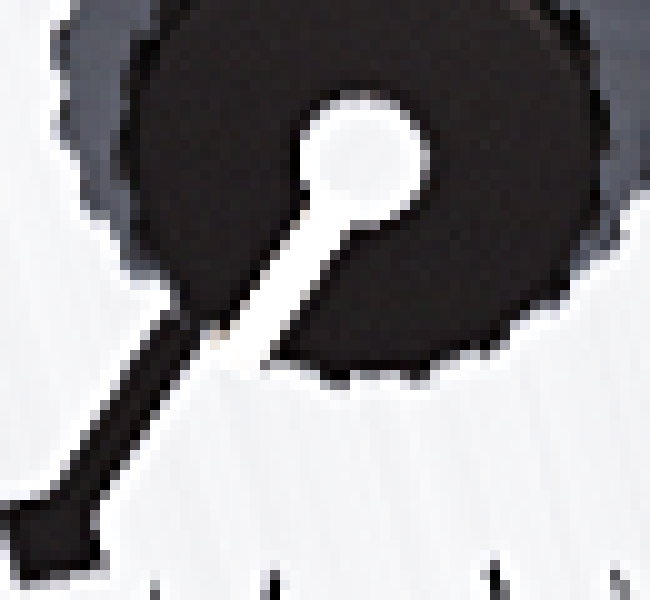

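The line is now within about 0.5° of the mark, and the grip was centred with almost no side force. Next comes the lock ring. I'll unwind the wrist first, to leave room to turn clockwise.

>>> carry_out([
  [[0,0,0,-10,0,0],[0,0,0,-20,0,0],[0,0,0,-30,0,0],[0,0,0,-40,0,0],[0,0,0,-50,0,0],[0,0,0,-60,0,0],[0,0,0,-70,0,0],[0,0,0,-80,0,0],[0,0,0,-90,0,0],[0,0,0,-100,0,0]],
])

```text
clock: 15.3
tool_pos: [0.5621, -0.0097, 0.3562]
orientation: [117.1, 89.9, -165.3]
force: [0.2, 0.3, -0.5]
opening: 0.088
```

>>> carry_out([
  [[0,0,0,-10,0,0],[0,0,0,-20,0,0],[0,0,0,-30,0,0],[0,0,0,-40,0,0],[0,0,0,-50,0,0],[0,0,0,-60,0,0],[0,0,0,-70,0,0],[0,0,0,-80,0,0],[0,0,0,-90,0,0],[0,0,0,-100,0,0]],
])

```text
clock: 16.55
tool_pos: [0.5621, -0.0097, 0.3562]
orientation: [17.0, 89.9, -165.4]
force: [-0.2, -0.4, 0.9]
opening: 0.0875
```

>>> carry_out([
  [[0,0,0,-5,0,0],[0,0,0,-8,0,0],[0,0,0,-8,0,0],[0,0,0,-8,0,0]],
])

```text
clock: 17.05
tool_pos: [0.5623, -0.0096, 0.3569]
orientation: [9.7, 89.9, -165.2]
force: [0.2, 0.0, 0.2]
opening: 0.0876
```

```bash
python3 - <<'E'
from h import *
st(); print(rel([.5625,-.0096,.132],275))
s=snapshot('wrist'); cv2.imwrite('pics/w10.png',s['color'][:,:,::-1]); meas(s,'')
E
```

```text
t17.05 tcp [ 0.5623 -0.0096  0.3569] jaw -84.83 tilt 0.06 q [ 19.    6.6  -1.   -0.  -82.5  76.2] F [0.18 0.02 0.2 ] M [-0.055  0.112 -0.009] op 0.0876
(array([ 2.249e+02, -1.000e-01, -5.000e-01]), array([ 0.17,  0.06, -0.01]))
dial [ 0.56056399 -0.0080826 ] R 0.08041272219411727
mark -54.53298305663298 r 0.04604079678640192 0.07391244348057614 158
line -56.532511535761266 n 208 66 to go cw -1.999528479128287
line pca -52.62548660422093
```

View pics/w10.png

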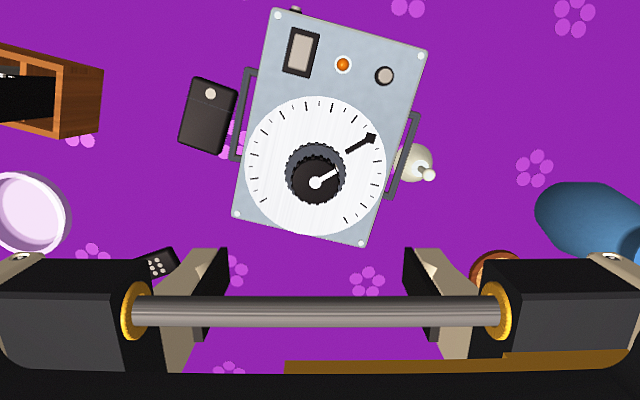

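In the view from the other side the line at (322,178) points at the diamond at (371,139). Now I'll lower the fingers around the ring.

>>> carry_out([
  [[50,0,-0.5,0,0,0],[100,0,-0.5,0,0,0],[140,0,-0.5,0,0,0],[165,0,-0.5,0,0,0],[185,0,-0.5,0,0,0],[200,0,-0.5,0,0,0],[213,0,-0.5,0,0,0],[213,0,-0.5,0,0,0],[213,0,-0.5,0,0,0]],
])

```text
clock: 18.23
tool_pos: [0.5634, -0.0095, 0.1452]
orientation: [177.9, 89.9, 3.1]
force: [0.2, 0.3, 0.3]
opening: 0.0876
```

```bash
python3 - <<'E'
from h import *
st(); print(rel([.5625,-.0096,.132],275))
E
```

```text
t18.23 tcp [ 0.5634 -0.0095  0.1452] jaw -84.75 tilt 0.06 q [ 18.9  14.  -20.1   0.  -55.9  76.3] F [0.21 0.34 0.34] M [-0.093  0.151  0.017] op 0.0876
(array([13.2, -0. ,  0.9]), array([ 0.25, -0.06, -0.  ]))
```

>>> carry_out([
  [[6,0,0.9,0,0,0],[11,0,0.9,0,0,0],[12.5,0,0.9,0,0,0],[12.5,0,0.9,0,0,0],[12.5,0,0.9,0,0,0]],
])

```text
clock: 18.85
tool_pos: [0.5622, -0.0096, 0.1322]
orientation: [-170.8, 90.0, 14.4]
force: [0.0, 0.4, -0.2]
opening: 0.0877
```

```bash
python3 - <<'E'
from h import *
st(); print(rel([.5625,-.0096,.132],275))
s=snapshot('wrist'); cv2.imwrite('pics/w11.png',s['color'][:,:,::-1])
E
```

```text
t18.85 tcp [ 0.5622 -0.0096  0.1322] jaw -84.76 tilt 0.01 q [ 19.   14.6 -21.1   0.  -54.3  76.3] F [ 0.01  0.39 -0.21] M [-0.067  0.137 -0.063] op 0.0877
(array([ 0.2,  0. , -0.3]), array([ 0.24, -0.01,  0.  ]))
```

View pics/w11.png

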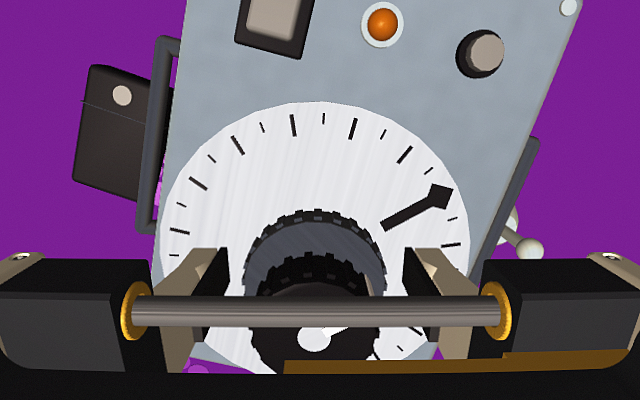

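The ring at about (316,270) is centred between the fingers and nothing is touching, so I'll close on it.

>>> carry_out([
  [[0,0,0,0,0,0],[0,0,0,0,0,0],[0,0,0,0,0,0],[0,0,0,0,0,0],[0,0,0,0,0,0],[0,0,0,0,0,0]],
], hand=1)

```text
clock: 19.65
tool_pos: [0.5621, -0.0091, 0.1321]
orientation: [-111.5, 90.0, 73.8]
force: [-0.8, 5.3, 1.1]
opening: 0.0638
```

```bash
python3 - <<'E'
from h import *
st()
E
```

```text
t19.65 tcp [ 0.5621 -0.0091  0.1321] jaw -84.75 tilt 0.04 q [ 19.   14.6 -21.1  -0.  -54.3  76.3] F [-0.8   5.28  1.12] M [1.792 0.634 0.008] op 0.0638
```

>>> carry_out([
  [[0,0,0,1,0,0],[0,0,0,2,0,0],[0,0,0,3,0,0],[0,0,0,4,0,0],[0,0,0,5,0,0],[0,0,0,6,0,0]],
])

```text
clock: 20.4
tool_pos: [0.5621, -0.0092, 0.132]
orientation: [-99.7, 90.0, 79.5]
force: [-1.0, 4.6, 0.9]
opening: 0.0631
```

```bash
python3 - <<'E'
from h import *
st()
E
```

```text
t20.40 tcp [ 0.5621 -0.0092  0.132 ] jaw -90.79 tilt 0.03 q [ 19.   14.6 -21.1  -0.  -54.3  70.2] F [-1.    4.57  0.88] M [1.695 0.52  0.069] op 0.0631
```

>>> carry_out([
  [[0,0,0,2,0,0],[0,0,0,4,0,0],[0,0,0,6,0,0],[0,0,0,8,0,0],[0,0,0,9,0,0],[0,0,0,10,0,0]],
])

```text
clock: 21.15
tool_pos: [0.562, -0.0094, 0.1319]
orientation: [-68.8, 90.0, 100.4]
force: [-1.0, 4.8, -1.1]
opening: 0.0634
```

```bash
python3 -c "
from h import *
st()"
```

```text
t21.15 tcp [ 0.562  -0.0094  0.1319] jaw -100.83 tilt 0.02 q [ 19.   14.7 -21.1  -0.  -54.2  60.2] F [-1.03  4.8  -1.08] M [1.757 0.365 0.079] op 0.0634
```

>>> carry_out([
  [[0,0,0,2,0,0],[0,0,0,4,0,0],[0,0,0,6,0,0],[0,0,0,7,0,0],[0,0,0,8,0,0]],
])

```text
clock: 21.78
tool_pos: [0.562, -0.0095, 0.1318]
orientation: [-40.2, 90.0, 121.0]
force: [-0.4, 4.8, -3.6]
opening: 0.0634
```

```bash
python3 -c "
from h import *
st()"
```

```text
t21.77 tcp [ 0.562  -0.0095  0.1318] jaw -108.84 tilt 0.02 q [ 19.   14.7 -21.1  -0.  -54.2  52.2] F [-0.45  4.8  -3.64] M [1.748 0.109 0.046] op 0.0634
```

>>> carry_out([
  [[0,0,0,2,0,0],[0,0,0,4,0,0],[0,0,0,6,0,0],[0,0,0,7,0,0],[0,0,0,8,0,0]],
])

```text
clock: 22.4
tool_pos: [0.5619, -0.0096, 0.1317]
orientation: [12.2, 90.0, 165.4]
force: [1.6, 5.3, -5.3]
opening: 0.0634
```

```bash
python3 -c "
from h import *
st()"
```

```text
t22.40 tcp [ 0.5619 -0.0096  0.1317] jaw -116.85 tilt 0.02 q [ 19.   14.7 -21.1  -0.  -54.2  44.2] F [ 1.62  5.32 -5.33] M [ 1.731 -0.267  0.06 ] op 0.0634
```

>>> carry_out([
  [[0,0,0,2,0,0],[0,0,0,4,0,0],[0,0,0,6,0,0],[0,0,0,7,0,0],[0,0,0,8,0,0]],
])

```text
clock: 23.02
tool_pos: [0.5619, -0.0097, 0.1317]
orientation: [34.8, 90.0, 180.0]
force: [2.8, 4.4, -12.1]
opening: 0.0629
```

```bash
python3 -c "
from h import *
st()"
```

```text
t23.02 tcp [ 0.5619 -0.0097  0.1317] jaw -124.83 tilt 0.03 q [ 19.   14.7 -21.1  -0.  -54.2  36.2] F [  2.79   4.41 -12.12] M [ 1.593 -0.775  0.088] op 0.0629
```

>>> carry_out([
  [[0,0,0,2,0,0],[0,0,0,4,0,0],[0,0,0,6,0,0],[0,0,0,7,0,0],[0,0,0,8,0,0]],
])

```text
clock: 23.65
tool_pos: [0.5618, -0.0097, 0.1316]
orientation: [50.5, 90.0, -172.4]
force: [4.1, 3.6, -17.3]
opening: 0.0632
```

```bash
python3 -c "
from h import *
st()"
```

```text
t23.65 tcp [ 0.5618 -0.0097  0.1316] jaw -132.83 tilt 0.04 q [ 19.   14.7 -21.1  -0.  -54.3  28.2] F [  4.13   3.59 -17.28] M [ 1.152 -1.295  0.102] op 0.0632
```

>>> carry_out([
  [[0.3,0,0,0,0,0],[0.5,0,0,0,0,0],[0.5,0,0,0.6,0,0]],
])

```text
clock: 24.02
tool_pos: [0.5618, -0.0097, 0.1316]
orientation: [64.5, 90.0, -158.8]
force: [1.5, 2.8, -13.1]
opening: 0.0631
```

```bash
python3 -c "
from h import *
st()"
```

```text
t24.02 tcp [ 0.5618 -0.0097  0.1316] jaw -133.38 tilt 0.02 q [ 19.   14.7 -21.1   0.  -54.2  27.7] F [  1.55   2.82 -13.07] M [ 1.068 -0.383  0.155] op 0.0631
```

The downward force on the tool has grown to 13-17 N, so the ring seems to draw down as it turns. I'll regrasp to free that strain before feeling for the end.

>>> carry_out([
  [[0,0,0,0,0,0],[0,0,0,0,0,0],[0,0,0,0,0,0],[0,0,0,0,0,0]],
], hand=-0.8)

```text
clock: 24.52
tool_pos: [0.5624, -0.0098, 0.1321]
orientation: [-137.8, 89.9, -1.1]
force: [-0.9, 0.4, -0.2]
opening: 0.0784
```

```bash
python3 -c "
from h import *
st()"
```

```text
t24.52 tcp [ 0.5624 -0.0098  0.1321] jaw -133.36 tilt 0.05 q [ 19.   14.6 -21.1   0.  -54.2  27.7] F [-0.85  0.36 -0.24] M [-0.018  0.166  0.047] op 0.0784
```

```bash
python3 -c "
from h import *
a=[]
for i in range(6): snapshot('top'); o=get_obs(); a.append([o['moment'][2],o['force'][2]])
print(np.round(a,3).tolist(),np.mean(a,0),np.std(a,0))"
```

```text
[[-0.054, 0.063], [0.012, 0.261], [-0.0, 0.382], [-0.007, -0.241], [-0.042, -0.67], [-0.01, -0.242]] [-0.01666804 -0.07437846] [0.02332453 0.35363295]
```

>>> carry_out([
  [[0,0,0,0,0,0],[0,0,0,0,0,0],[0,0,0,0,0,0],[0,0,0,0,0,0],[0,0,0,0,0,0]],
], hand=1)

```text
clock: 25.45
tool_pos: [0.5619, -0.0097, 0.1315]
orientation: [65.3, 90.0, -158.1]
force: [-1.2, -1.7, -1.0]
opening: 0.0631
```

>>> carry_out([
  [[0,0,0,0.8,0,0],[0,0,0,1.4,0,0],[0,0,0,2,0,0]],
])

```text
clock: 25.82
tool_pos: [0.5619, -0.0098, 0.1315]
orientation: [77.9, 90.0, -147.5]
force: [-0.6, -1.5, 0.2]
opening: 0.0633
```

```bash
cat > rd.py <<'E'
from h import *
st(); a=[get_obs()['moment'][2]]
for i in range(3): snapshot('top'); a.append(get_obs()['moment'][2])
print(np.round(a,3),np.mean(a))
E
python3 rd.py
```

```text
t25.82 tcp [ 0.5619 -0.0098  0.1315] jaw -135.39 tilt 0.02 q [ 19.   14.7 -21.1   0.  -54.2  25.6] F [-0.55 -1.5   0.21] M [-0.699  0.52   0.235] op 0.0633
[0.235 0.173 0.163 0.147] 0.1793077724500292
```

The torque is now clearly climbing. From here I'll use small nudges, reading after each.

>>> carry_out([
  [[0,0,0,0.3,0,0],[0,0,0,0.6,0,0]],
])

```text
clock: 26.22
tool_pos: [0.5619, -0.0098, 0.1315]
orientation: [70.8, 90.0, -155.2]
force: [-0.6, -2.0, -0.8]
opening: 0.0636
```

```bash
python3 rd.py
```

```text
t26.23 tcp [ 0.5619 -0.0098  0.1315] jaw -135.98 tilt 0.02 q [ 19.   14.7 -21.1   0.  -54.2  25.1] F [-0.6  -2.02 -0.84] M [-0.904  0.661  0.263] op 0.0636
[0.263 0.23  0.196 0.219] 0.2270620817513917
```

>>> carry_out([
  [[0,0,0,0.3,0,0],[0,0,0,0.6,0,0]],
])

```text
clock: 26.62
tool_pos: [0.5619, -0.0098, 0.1315]
orientation: [70.4, 90.0, -156.2]
force: [-2.4, -3.0, -0.6]
opening: 0.0633
```

```bash
python3 rd.py
```

```text
t26.62 tcp [ 0.5619 -0.0098  0.1315] jaw -136.58 tilt 0.02 q [ 19.   14.7 -21.1   0.  -54.2  24.5] F [-2.43 -3.03 -0.56] M [-1.164  0.789  0.307] op 0.0633
[0.307 0.266 0.175 0.201] 0.23700780722886886
```

>>> carry_out([
  [[0,0,0,0.3,0,0],[0,0,0,0.5,0,0]],
])

```text
clock: 27.02
tool_pos: [0.5619, -0.0098, 0.1315]
orientation: [71.4, 90.0, -155.7]
force: [-1.6, -4.2, -0.7]
opening: 0.0636
```

```bash
python3 rd.py
```

```text
t27.02 tcp [ 0.5619 -0.0098  0.1315] jaw -137.08 tilt 0.02 q [ 19.   14.7 -21.1   0.  -54.2  24. ] F [-1.59 -4.2  -0.7 ] M [-1.397  0.86   0.23 ] op 0.0636
[0.23  0.206 0.198 0.174] 0.20191947965800755
```

>>> carry_out([
  [[0,0,0,0.3,0,0],[0,0,0,0.6,0,0]],
])

```text
clock: 27.42
tool_pos: [0.5619, -0.0097, 0.1315]
orientation: [73.2, 90.0, -154.4]
force: [-1.4, -4.0, -1.3]
opening: 0.0633
```

```bash
python3 rd.py
```

```text
t27.43 tcp [ 0.5619 -0.0097  0.1315] jaw -137.68 tilt 0.02 q [ 19.   14.7 -21.1   0.  -54.2  23.4] F [-1.44 -3.98 -1.34] M [-1.562  1.022  0.303] op 0.0633
[0.303 0.249 0.187 0.155] 0.22356785081502406
```

>>> carry_out([
  [[0,0,0,0.3,0,0],[0,0,0,0.6,0,0]],
])

```text
clock: 27.82
tool_pos: [0.5619, -0.0097, 0.1315]
orientation: [65.9, 90.0, -162.4]
force: [-2.1, -4.6, -0.7]
opening: 0.0633
```

```bash
python3 rd.py
```

```text
t27.82 tcp [ 0.5619 -0.0097  0.1315] jaw -138.27 tilt 0.02 q [ 19.   14.7 -21.1  -0.  -54.2  22.8] F [-2.11 -4.55 -0.67] M [-1.656  1.093  0.3  ] op 0.0633
[0.3   0.215 0.237 0.186] 0.23432731219655276
```

The last five moving readings average 0.28 N m, about 0.29 after correcting the bias, which is the best value. I'll let go and check.

>>> carry_out([
  [[0,0,0,0,0,0],[0,0,0,0,0,0],[0,0,0,0,0,0],[0,0,0,0,0,0],[0,0,0,0,0,0],[0,0,0,0,0,0]],
], hand=-1)

```text
clock: 28.72
tool_pos: [0.5621, -0.0096, 0.1316]
orientation: [-87.4, 90.0, 44.4]
force: [0.4, -0.4, -0.0]
opening: 0.0874
```

>>> carry_out([
  [[-20,0,0,0,0,0],[-70,0,0,0,0,0],[-120,0,0,0,0,0],[-170,0,0,0,0,0],[-220,0,0,0,0,0],[-225,0,0,0,0,0],[-225,0,0,0,0,0],[-225,0,0,0,0,0]],
])

```text
clock: 29.72
tool_pos: [0.5614, -0.0097, 0.355]
orientation: [57.1, 89.9, -171.2]
force: [-0.7, 0.7, -0.0]
opening: 0.0876
```

```bash
python3 - <<'E'
from h import *
st()
s=snapshot('wrist'); meas(s,'')
a=proj(s,[[*AX,.15]])[0].astype(int); x0,y0=a-[50,50]
cv2.imwrite('pics/w12.png',cv2.resize(s['color'][y0:y0+100,x0:x0+100,::-1],None,fx=6,fy=6,interpolation=cv2.INTER_CUBIC))
t=snapshot('scene'); cv2.imwrite('pics/s12.png',t['color'][:,:,::-1])
E
```

```text
t29.73 tcp [ 0.5614 -0.0097  0.355 ] jaw -138.26 tilt 0.15 q [ 19.    6.6  -1.2  -0.  -82.3  22.8] F [-0.7   0.71 -0.05] M [ 0.031  0.1   -0.005] op 0.0876
dial [ 0.56073761 -0.00792484] R 0.0804441335764225
mark -54.419872336343055 r 0.04664948998006934 0.07396482465547442 169
line -55.08605814106425 n 203 59 to go cw -0.666185804721195
line pca -53.53066870945025
```

View pics/w12.png

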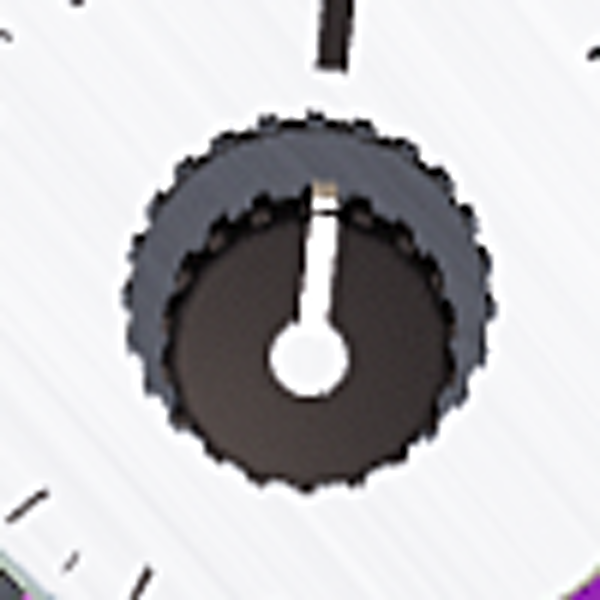

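View pics/s12.png

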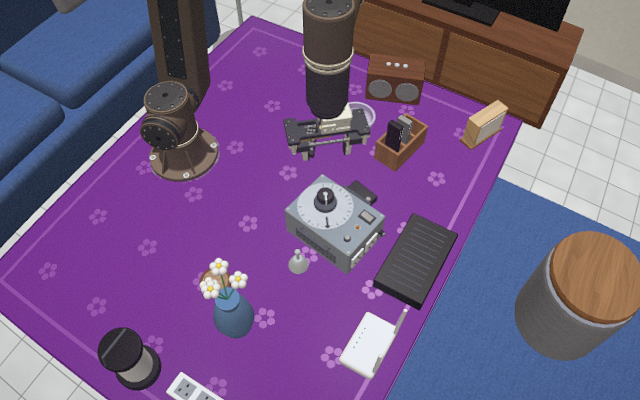

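The line at (325,195) points from the hub (309,358) straight at the bar (335,65). The measured error is about 0.7°, and the other things stand where they were. Handing in.

```bash
python3 -c "
from plant import close_job; print(close_job())"
```

```text
the job is handed in; nothing more can be done
None
```

I set the knob on the working mark and tightened the lock ring, then let go and handed the job in at about 30 s. The hand-in gives no verdict.

- **Knob:** I turned it about 69.5° clockwise, saw it was about 2° past the mark, and trimmed it back 2.2°. After the ring was tight, the line measured about 0.7° past the mark by its position. By its slope it measured 0.9° short. Both are inside the 5° limit.
- **Lock ring:** I turned it about 53° clockwise in two grips. While nudging, the last five torque readings were 0.23 to 0.31 N m and averaged 0.28, or about 0.29 after correcting for sensor bias. That is the "best" value you gave.
- **Surroundings:** In the last scene picture, judged by eye, the other things on the table stand where they were. The gripper is open and about 17 cm above the knob, touching nothing.

**What disagreed:**
- My first reading of the line's angle varied between 10° and 15° depending on the view, and one hand-read angle after the first turn was wrong. A closer look settled it.
- During the first ring grip the downward force on the tool grew to 17 N, and the torque read low. I regrasped to release that strain.
- A single torque reading is only good to about 0.02 to 0.03 N m, and at rest the readings relaxed to 0.15 to 0.24 N m. I had no direct reading of the pinch force.

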